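# Prime the module, then hold its hood open at 45 degrees

## Task

Prime the reaction module for inspection while its clear hood is still shut: draw the blue sprung pull grip of the grey pump out to the red 30 mm ring, keep it there for a good second, and let it go fully home again. Then lift the clear hood, which has a red handle in front, to 45 degrees (give or take five; it falls shut if let go) and finish holding it there, still, with the gripper: do not let go at the end. Leave the other things on the bench where they stand.

Things in the scene. Friction and masses are not known exactly. Their poses are not given: they have to be found in the camera images.
- gauge (a joint): draw of the pump's sprung rod, m: 0 = home, grows as the blue grip is pulled straight out of the pump's front, end stop at 0.050. A spring pulls it home: about 3 N at the start, 9 N at 30 mm. Rings on the 12 mm steel rod come out of the brass collar one by one at 10, 20, 30 (red) and 40 mm
- gauge_grip (a point): centre of the blue pull grip on the pump's rod: a block 14 mm thick (x), 36 mm wide (y), 40 mm high (z), its centre 65 mm above the bench, with 44 mm of free rod between its back and the collar on the grey housing (housing 90 mm wide, 95 mm high) and a 10 mm high foot plate below. Its -x axis is the pull direction (towards the robot, level), z up. The pump is fixed to the bench and stands left or right of the module
- hood (a joint): opening angle of the clear hood, rad: 0 = shut, 0.785 = 45 degrees, stop at 1.25. No stay or catch: it falls shut from any angle. The hood weighs about 0.3 to 0.65 kg; lifting it at its handle takes 1.3 to 3 N
- hood_grip (a point): centre of the red handle on the hood: a round bar 26 mm in diameter and 30 mm long, lying across (along y, parallel to the hinge), on a 12 mm stem 45 mm in front of the hood's front panel; 108 mm above the bench when shut. Can be pinched from above on its two flat ends (30 mm apart along y). It moves and turns with the hood, on a circle about the hinge line: shut, it lies 245 mm in front of and 12 mm below that line; opening lifts it and brings it towards the hinge
- hood_hinge (a point): middle of the hood's hinge line, along the rear top edge of the module, 120 mm above the bench. Fixed; y along the hinge line, -x level towards the handle side, z up. The hood is a clear 4 mm shell with white edges, 200 mm deep, 240 mm wide, 80 mm high, over a white and red tray; white upright angle plates beside both hinge ends, up to 193 mm above the bench, carry a red line at 45 degrees (black at 15, 30, 60)
- tube_rack: bystander: white rack of capped tubes, 70 x 150 (along y) x 88 mm, origin under its centre
- amber_bottle: bystander: amber bottle, 64 mm in diameter, 140 mm high, origin under its centre
- white_jar: bystander: white jar with blue cap, 72 mm in diameter, 85 mm high, origin under its centre
- beaker: bystander: glass beaker, 80 mm in diameter, 100 mm high, origin under its centre
- tip_box: bystander: blue open tray, 70 x 100 x 50 mm, origin under its centre
- vial: bystander: small green glass vial with white cap, 32 mm in diameter, 50 mm high, between pump and module, origin under its centre
- clear_bottle: bystander: clear bottle with red cap, 60 mm in diameter, 130 mm high, behind the work, origin under its centre
There are look-alikes about, which are no part of the job. Leave any pink or turquoise look-alike of the part that bears gauge alone.

How it is judged:
On the way, in this order (a step that is already met when the one before it is completed fails the run):
1. with the hood shut, the gauge is drawn to 30 mm (26 to 34 mm) and kept there 0.7 s (value of joint gauge between 0.026 and 0.034 m and value of joint hood below 0.08 rad), for 0.7 s.
2. the gauge is back home (under 3 mm), the hood still shut (value of joint gauge below 0.003 m and value of joint hood below 0.08 rad), for 0.2 s.
At the end, for the whole second after the job is handed in: The hood stands still at 45 degrees, within 5, carried by the gripper's fingers (0.8 N or more on the hood) and by nothing else; the gauge is home (under 3 mm); every bystander is within 30 mm of where it stood (value of joint hood between 0.698 and 0.873 rad and velocity of joint hood between -0.05 and 0.05 rad/s and contact force between the fingers and hood above 0.8 N and value of joint gauge below 0.003 m and contact force between hood and tube_rack below 0.2 N and contact force between hood and amber_bottle below 0.2 N and contact force between hood and white_jar below 0.2 N and contact force between hood and beaker below 0.2 N and contact force between hood and tip_box below 0.2 N and contact force between hood and vial below 0.2 N and contact force between hood and clear_bottle below 0.2 N and distance of each of tube_rack, amber_bottle, white_jar, beaker, tip_box, vial, clear_bottle from where it was at the start of the episode below 0.03 m); the arm keeps its last pose, push and grip.
It fails at once if a bystander is pushed 30 mm or more (distance of any of tube_rack, amber_bottle, white_jar, beaker, tip_box, vial, clear_bottle from where it was at the start of the episode above 0.03 m).
It also fails if it takes over 61 s, if anything falls off the work surface, if the arm or the gripper's body presses on something with over 40 N, if the wrist force passes 120 N, or if a joint passes its speed limit or range.

## Robot

A 7-joint arm with a two-finger parallel gripper is mounted at the origin on the work surface. World frame = base frame: x ahead of the robot, y to its left, z up, the work surface at z = 0. Lengths are in m, angles in rad, forces in N, time in s.
With the tool pointing down it reaches from about 0.4 to 0.85 m from the base axis. Payload 4.5 kg.
Tool frame: the origin (TCP) lies on the centre line of the jaws, within the pads' length; the fingertips stand r.tips_ahead ahead of it and the grasp point (between the pads) is the TCP (r.tips_ahead is the distance from the TCP to the fingertips, in m); z points along the fingers, y is the direction in which the jaws open and shut (so a half turn about z gives the same grasp; the last joint's range is limited). The gripper opens to 88 mm and grips with 3 to 60 N. Pads are 18 mm wide; open, the fingers measure 123 mm over their backs; the gripper's body (75 mm by 187 mm) begins 45 mm behind the grasp point.
Start: joints at [1.287, 0.689, -0.195, 1.565, 0.157, 0.902, -0.215], TCP at [0.195, -0.594, 0.236] pointing down, gripper open.
Joint ranges: [-3.01, 3.01], [-0.46, 2.08], [-1.47, 1.51], [0.13, 2.56], [-1, 4.14], [0.04, 2.09], [-2.66, 2.66]. Speed limits (rad/s): [2.57, 2.57, 3.14, 3.14, 3.14, 3.14, 3.14].

## Interface

Orientations are given as a unit quaternion [x, y, z, w].
In Python, from plant import r gives the robot as it stands.
- The arm moves only by the shell command python3 -m inch 'ROWS' [FORCE]. ROWS is JSON, a list of rows, each a list of 5 numbers: the shift along the world's x, y, z in units of 25 mm (1.0 is 25 mm), then the turn about the world's z in units of 6 degrees (1.0 is 6 degrees), then the finger opening in mm, from 0 to 88.1. A call has 1 to 5 rows; each row shifts and turns the commanded pose from where the row before left it; what a row does not reach is not made up. A row lasts 1/10 s, in which the tool goes at most 50 mm and 8.59 degrees, less where a joint would pass 70% of its speed; a pose out of reach is approached as far as the arm can. A call is refused whole if a number of a shift passes 1 or a number of a turn 1, either way. A call with a gripper value outside its range is refused whole. The fingers move at their own pace and stop on an object; FORCE is the grip in N (left out, the last holds). Time passes only in rows, so rows that do not move let the fingers close. It gives the time, the measured TCP pose, the force and the opening at its end, in the units of the state.
- r.get_state(): the state, without advancing time (a new reading comes with each control period).
- r.snapshot(name): name is "scene" or "top" or "wrist"; returns a dict with "pixels" (480x640x3 uint8, red, green, blue), "range_z" (480x640 float32, m along the optical axis (not along the pixel's ray), 0 where there is no reading), "K" (3x3 intrinsics, pixels), "position" and "attitude" of the camera in the world. Camera axes: x right, y up, looking along -z (the intrinsics and any distortion apply to the point x, -y, -z); pixel columns grow to the right and rows downward; lengths in m; the calibration is good to about 2 mm. A picture is of the moment at which its call begins.
- r.finish_job(): hands the job in, once; it reports no verdict.
The state is a dict: "clock": time; "q": joint angles; "qd": joint speeds; "joint_torque": joint torques, N m; "tool_pos": TCP position; "eef_rot": TCP orientation; "contact_force": force on the tool from outside, world axes, zero at the start; "moment": the same for the moment, N m; "opening": opening from 0.0 (shut) to 1.0 (fully open).
Only numpy, scipy, OpenCV 4.12 (cv2) and the standard library are available. Lean on these libraries where they do the work, as an engineer would, in place of code of your own. Each camera call takes 0.05 s, during which the arm holds its last target. There are 200 camera calls.

## Working session

There is one attempt and no reset: what is moved stays moved. The work goes in short steps, Python scripts to look and compute and a shell command to move; the robot and the scene stay as the last step left them, time stands still between calls to the robot, and variables do not carry over. Pictures are saved under pics/ and viewed, about 8 in all and at most 12, crops included, and the job is handed in when it is done.

```bash
ls; mkdir -p pics; cat > h.py <<'E'
from plant import r
import numpy as np, cv2
from scipy.spatial.transform import Rotation as R
def snap(n):
    s=r.snapshot(n)
    a=np.array(s["attitude"],float)
    s["R"]=a if a.shape==(3,3) else R.from_quat(a).as_matrix()
    z=s["range_z"];K=np.array(s["K"]);v,u=np.mgrid[:480,:640]
    P=np.stack([(u-K[0,2])/K[0,0]*z,-(v-K[1,2])/K[1,1]*z,-z],-1)
    s["W"]=P@s["R"].T+np.array(s["position"])
    s["W"][z==0]=np.nan
    return s
def save(s,n): cv2.imwrite(f"pics/{n}.png",s["pixels"][:,:,::-1])
E
python3 - <<'E'
from h import *
for n in("scene","top"):
    s=snap(n);save(s,n+"0");np.savez(n+"0.npz",W=s["W"],p=s["pixels"])
    print(n,s["position"],s["attitude"],s["K"],[k for k in s])
print(r.get_state(),r.tips_ahead)
E
```

```text
pics
scene [ 1.41278005 -0.09684214  0.96721373] [0.28319115 0.25588475 0.62060584 0.68496289] [[554.15835595   0.         321.20839845]
 [  0.         554.15835595 243.75689665]
 [  0.           0.           1.        ]] ['pixels', 'range_z', 'K', 'position', 'attitude', 'R', 'W']
top [0.39796427 0.00214    1.26987807] [ 0.05360339 -0.04119775 -0.70216366  0.70879872] [[526.93922146   0.         310.5186202 ]
 [  0.         526.93922146 244.52982176]
 [  0.           0.           1.        ]] ['pixels', 'range_z', 'K', 'position', 'attitude', 'R', 'W']
{'clock': 0.1, 'q': array([ 1.28675683,  0.68990089, -0.19455941,  1.56621517,  0.15730275,
        0.90250735, -0.21506653]), 'qd': array([-0.00052484, -0.00255509, -0.00202554, -0.00267096,  0.00156548,
        0.00181666,  0.00140694]), 'joint_torque': array([-2.16343666e-03, -5.28498209e+01, -1.27088439e+00, -1.53836149e+01,
       -5.24652028e-02,  1.97277237e-03,  3.03482091e-05]), 'tool_pos': array([ 0.19512418, -0.59316786,  0.23569738]), 'eef_rot': array([ 9.87387496e-01,  1.58320127e-01, -1.77150652e-04, -7.99232073e-04]), 'contact_force': array([ 0.40356549, -0.56156315, -0.19936867]), 'moment': array([ 0.01532591, -0.01514471,  0.00205111]), 'opening': 0.9973718635932922} 0.019
```

View pics/scene0.png

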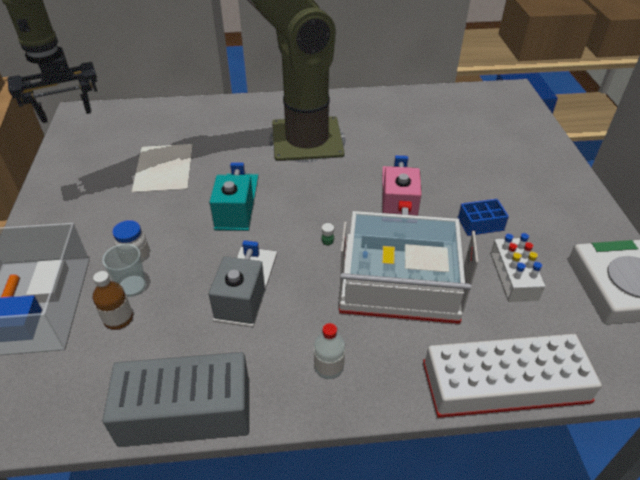

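View pics/top0.png

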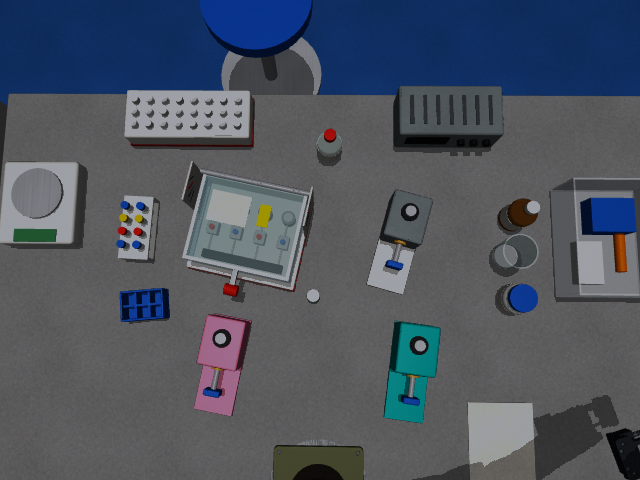

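The scene picture shows three pumps, with blue grips at (250,247) grey, (237,168) turquoise and (401,161) pink. In the top view the same grips are at (395,265) grey, (410,401) turquoise and (212,393) pink. I choose the grey one. The hood's red handle is at top (231,289), and the hood in the right-hand tray is clutter.

```bash
python3 - <<'E'
from h import *
d=np.load("top0.npz");W=d["W"];p=d["p"]
hsv=cv2.cvtColor(p,cv2.COLOR_RGB2HSV).astype(int)
def reg(name,m,box,W=W):
    u0,v0,u1,v1=box;k=np.zeros(m.shape,bool);k[v0:v1,u0:u1]=1
    k&=m&np.isfinite(W[...,2]); q=W[k]
    zt=np.nanpercentile(q[:,2],90); t=q[q[:,2]>zt-.008]
    (c,s,a)=cv2.minAreaRect((t[:,:2]*1000).astype(np.float32))
    print(name,len(q),"z",zt.round(4),"mean",t.mean(0).round(4),"rect",np.round(c,1),np.round(s,1),round(a,1))
    return t
H,S,V=hsv[...,0],hsv[...,1],hsv[...,2]
blue=(H>100)&(H<125)&(S>120)&(V>60); red=((H<8)|(H>172))&(S>140)&(V>60)
reg("grip",blue,(375,245,415,280)); reg("handle",red,(215,275,245,300))
reg("housing",(S<90),(375,185,435,250))
reg("foot",(V>150)&(S<60),(360,235,415,300))
s=np.load("scene0.npz")
h2=cv2.cvtColor(s["p"],cv2.COLOR_RGB2HSV).astype(int);H,S,V=h2[...,0],h2[...,1],h2[...,2]
reg("grip s",(H>100)&(H<125)&(S>120)&(V>40),(238,236,264,260),s["W"])
reg("handle s",((H<8)|(H>172))&(S>140)&(V>60),(395,198,416,216),s["W"])
for n,(u,v) in dict(vial=(313,296),tipbox=(145,305),knob=(410,211)).items(): print(n,W[v,u].round(3))
s=cv2.resize(p[165:315,175:445],None,fx=2.9,fy=2.9,interpolation=cv2.INTER_CUBIC); cv2.imwrite("pics/crop.png",s[:,:,::-1])
E
```

```text
grip 93 z 0.0892 mean [ 0.515  -0.1661  0.0859] rect [ 515.6 -166.5] [34.3 13.5] 73.5
handle 160 z 0.1242 mean [0.453  0.1984 0.121 ] rect [452.7 198.2] [29.8 23.2] 76.6
housing 3838 z 0.099 mean [ 0.6218 -0.1952  0.0975] rect [ 622.8 -195.8] [ 89.9 110.2] 74.2
foot 1267 z 0.0144 mean [ 0.5097 -0.1632  0.0116] rect [ 516.1 -166.3] [ 88.  109.6] 74.4
grip s 152 z 0.0841 mean [ 0.5205 -0.1686  0.0823] rect [ 519.6 -167.7] [34.9 16.6] 69.2
handle s 120 z 0.1207 mean [0.4592 0.1948 0.1181] rect [458.1 195.2] [28.5 25.9] 79.7
vial [0.443 0.017 0.051]
tipbox [0.418 0.406 0.049]
knob [ 0.631 -0.197  0.116]
```

View pics/crop.png

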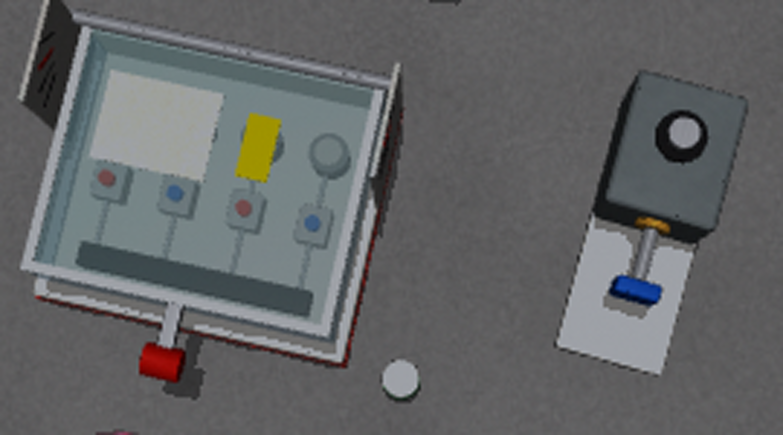

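The crop confirms the grey pump's blue grip at crop (636,290) and the red handle at (162,362). The measured sizes (34x13.5 mm grip, 90 mm housing, 30 mm handle) match the description. Pump yaw is about -15.8°. I'll move over the grip at a safe height.

```bash
python3 -m inch '[[0.76,1,0,-0.33,60],[0.76,1,0,-0.33,60],[0.76,1,0,-0.33,60],[0.76,1,0,-0.33,60],[0.76,1,0,-0.33,60]]' 40 >/dev/null
python3 -m inch '[[0.76,1,0,-0.33,60],[0.76,1,0,-0.33,60],[0.76,1,0,-0.33,60],[0.76,1,0,-0.33,60],[0.76,1,0,-0.33,60]]' >/dev/null
python3 -m inch '[[0.76,1,0,-0.33,60],[0.76,1,0,-0.33,60],[0.76,1,0,-0.33,60],[0.76,1,0,-0.33,60],[0.76,1,0,-0.33,60]]' >/dev/null
python3 -m inch '[[0.72,1,-0.4,-0.33,60],[0.72,1,-0.4,-0.33,60],[0,0,-0.4,0,60],[0,0,0,0,60],[0,0,0,0,60]]'
python3 - <<'E'
from h import *
s=snap("wrist");save(s,"w1");np.savez("w1.npz",W=s["W"],p=s["pixels"])
t=r.get_state();print(t["q"].round(2),R.from_quat(t["eef_rot"]).as_matrix().round(3))
# hood geometry from top view: white edges near z~.12
d=np.load("top0.npz");W=d["W"]
for n,(u,v) in dict(rl=(201,170),rr=(311,192),fl=(184,258),fr=(289,280)).items():
    print(n,np.nanmedian(W[v-1:v+2,u-1:u+2].reshape(-1,3),0).round(3))
E
```

```text
clock: 2.1
tool_pos: [0.5153, -0.1699, 0.2063]
eef_rot: [0.991, -0.135, -0.001, 0.0]
contact_force: [0.3, -0.4, 0.1]
opening: 0.676
[ 0.21  0.62  0.04  1.85 -0.03  0.67 -1.58] [[ 0.963 -0.268 -0.001]
 [-0.268 -0.963 -0.001]
 [-0.     0.001 -1.   ]]
rl [0.719 0.27  0.128]
rr [0.656 0.022 0.194]
fl [0.523 0.304 0.12 ]
fr [0.477 0.071 0.089]
```

View pics/w1.png

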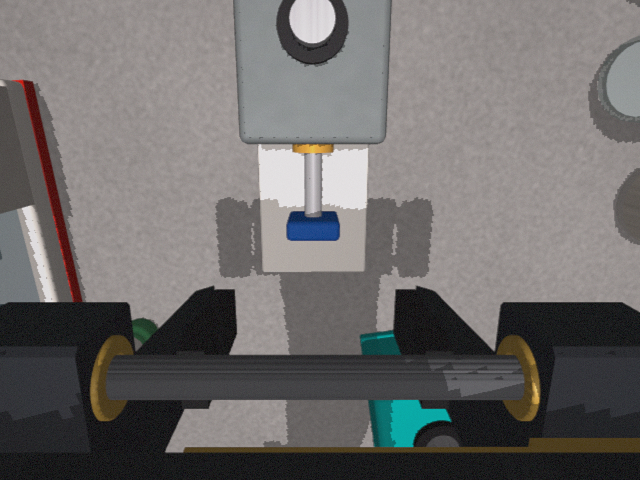

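The wrist view shows the blue grip at (313,226), centred between the fingers (mid col 315) and square to them, with the rod and collar behind it. I'll refine with the wrist depth.

```bash
python3 - <<'E'
from h import *
d=np.load("w1.npz");W=d["W"];h=cv2.cvtColor(d["p"],cv2.COLOR_RGB2HSV).astype(int)
m=(h[...,0]>100)&(h[...,0]<125)&(h[...,1]>120);m[:200]=0;m[250:]=0;m[:,:270]=0;m[:,350:]=0
q=W[m];q=q[np.isfinite(q[:,2])];zt=np.percentile(q[:,2],90);t=q[q[:,2]>zt-.005]
print(zt,t.mean(0).round(4),cv2.minAreaRect((t[:,:2]*1000).astype(np.float32)))
m=np.zeros((480,640),bool);m[20:130,250:375]=1;q=W[m];t=q[np.abs(q[:,2]-.097)<.004]
print(t.mean(0),cv2.minAreaRect((t[:,:2]*1000).astype(np.float32)))
E
```

```text
0.08605372770010514 [ 0.5175 -0.1675  0.085 ] ((517.0514526367188, -167.3132781982422), (34.205833435058594, 13.799102783203125), 74.27574157714844)
[ 0.60543713 -0.19170407  0.09568372] ((608.6546630859375, -192.54441833496094), (74.43358612060547, 59.50438690185547), 74.49513244628906)
```

```bash
python3 -m inch '[[0.07,0.1,-0.7,0,60],[0,0,-0.9,0,60],[0,0,-0.9,0,60],[0,0,-0.9,0,60],[0,0,-0.9,0,60]]'
python3 -m inch '[[0,0,-0.7,0,60],[0,0,-0.5,0,60],[0,0,0,0,60],[0,0,0,0,60],[0,0,0,0,60]]'
python3 -m inch '[[0,0,0,0,25],[0,0,0,0,25],[0,0,0,0,25],[0,0,0,0,25],[0,0,0,0,25]]' 40
python3 -m inch '[[0,0,0,0,25],[0,0,0,0,25],[0,0,0,0,25],[0,0,0,0,25],[0,0,0,0,25]]'
```

```text
clock: 2.65
tool_pos: [0.518, -0.1678, 0.0988]
eef_rot: [0.991, -0.136, 0.001, 0.0]
contact_force: [0.4, -0.6, 0.0]
opening: 0.682
clock: 3.15
tool_pos: [0.5187, -0.1667, 0.0699]
eef_rot: [0.991, -0.135, 0.001, 0.0]
contact_force: [-1.2, -0.1, 0.7]
opening: 0.681
clock: 3.65
tool_pos: [0.5176, -0.1692, 0.0694]
eef_rot: [0.991, -0.136, 0.0, 0.002]
contact_force: [-0.6, -6.1, 2.2]
opening: 0.407
clock: 4.15
tool_pos: [0.5176, -0.1692, 0.0694]
eef_rot: [0.991, -0.136, 0.0, 0.002]
contact_force: [-1.1, -5.0, 0.4]
opening: 0.4
```

```bash
python3 -m inch '[[-0.29,0.08,0,0,25],[-0.29,0.08,0,0,25],[-0.29,0.08,0,0,25],[-0.29,0.09,0,0,25],[0,0,0,0,25]]' 
python3 -m inch '[[0,0,0,0,25],[0,0,0,0,25]]'
python3 - <<'E'
from h import *
s=snap("wrist");t=snap("scene")
a=cv2.resize(s["pixels"][100:280,230:400],None,fx=2.5,fy=2.5);b=cv2.resize(t["pixels"][200:320,200:300],(375,450))
cv2.imwrite("pics/w2.png",np.hstack([a,b])[:,:,::-1])
E
```

```text
clock: 4.65
tool_pos: [0.4919, -0.1621, 0.0695]
eef_rot: [0.991, -0.136, 0.004, 0.002]
contact_force: [5.7, -10.1, -6.9]
opening: 0.401
clock: 4.85
tool_pos: [0.493, -0.1624, 0.0695]
eef_rot: [0.991, -0.136, 0.005, 0.002]
contact_force: [5.4, -9.1, -6.3]
opening: 0.402
```

View pics/w2.png

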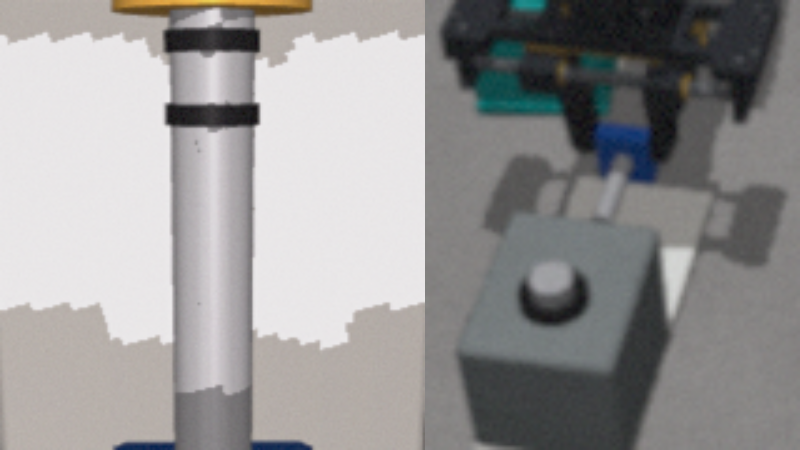

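The 10 and 20 mm rings are out (crop rows 113 and 40), and about 3 mm more shows before the collar, so the draw is about 24 mm. TCP travel (25.5 mm) agrees. Pull about 6 mm further.

```bash
python3 -m inch '[[-0.13,0.035,0,0,25],[-0.13,0.035,0,0,25],[0,0,0,0,25],[0,0,0,0,25]]'
python3 - <<'E'
from h import *
s=snap("wrist")
cv2.imwrite("pics/w3.png",cv2.resize(s["pixels"][100:280,230:400],None,fx=2.5,fy=2.5)[:,:,::-1])
E
```

```text
clock: 5.35
tool_pos: [0.4872, -0.1607, 0.0695]
eef_rot: [0.991, -0.136, 0.005, 0.003]
contact_force: [6.9, -9.9, -7.2]
opening: 0.4
```

View pics/w3.png

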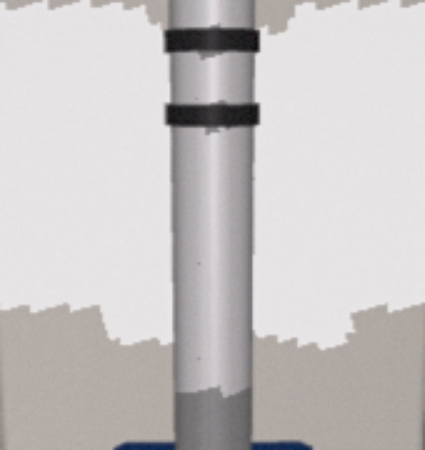

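The crop cut off the collar, so I'll take a higher crop while holding.

```bash
python3 -m inch '[[0,0,0,0,25],[0,0,0,0,25],[0,0,0,0,25],[0,0,0,0,25],[0,0,0,0,25]]'
python3 - <<'E'
from h import *
s=snap("wrist")
cv2.imwrite("pics/w4.png",cv2.resize(s["pixels"][20:200,230:400],None,fx=2.5,fy=2.5)[:,:,::-1])
E
```

```text
clock: 5.9
tool_pos: [0.4872, -0.1608, 0.0695]
eef_rot: [0.991, -0.136, 0.005, 0.003]
contact_force: [5.6, -9.3, -6.7]
opening: 0.407
```

View pics/w4.png

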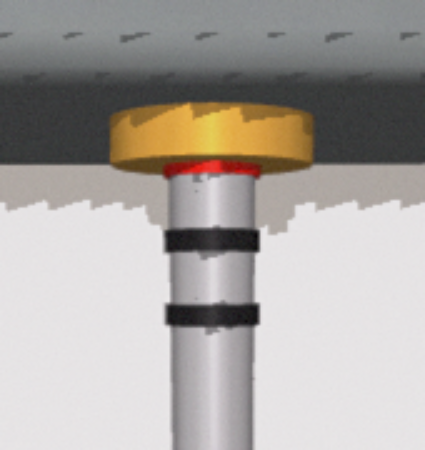

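The red ring is just out of the collar (row 170), so the draw is at 30 mm. Hold another 0.7 s, go back home along the same line, then release.

```bash
python3 -m inch '[[0,0,0,0,25],[0,0,0,0,25],[0,0,0,0,25],[0,0,0,0,25],[0,0,0,0,25]]'
python3 -m inch '[[0,0,0,0,25],[0,0,0,0,25],[0,0,0,0,25]]'
python3 -m inch '[[0.35,-0.1,0,0,25],[0.35,-0.1,0,0,25],[0.36,-0.1,0,0,25],[0.36,-0.1,0,0,25],[0,0,0,0,25]]'
python3 -m inch '[[0,0,0,0,60],[0,0,0,0,60],[0,0,0,0,60],[0,0,0,0,60],[0,0,0,0,60]]'
python3 -m inch '[[0,0,0.3,0,60],[0,0,0.6,0,60],[0,0,0.9,0,60],[0,0,0.9,0,60],[0,0,0.9,0,60]]'
python3 -m inch '[[0,0,0.9,0,60],[0,0,0.9,0,60],[0,0,0.4,0,60],[0,0,0,0,60],[0,0,0,0,60]]'
python3 - <<'E'
from h import *
def meas(name,fn,box,W,p,zr):
    h=cv2.cvtColor(p,cv2.COLOR_RGB2HSV).astype(int);m=fn(h)
    k=np.zeros(m.shape,bool);u0,v0,u1,v1=box;k[v0:v1,u0:u1]=1;k&=m&(np.abs(W[...,2]-zr)<.012)
    q=W[k];zt=np.percentile(q[:,2],90);t=q[q[:,2]>zt-.006]
    print(name,len(t),zt.round(4),cv2.minAreaRect((t[:,:2]*1000).astype(np.float32)))
s=snap("wrist")
meas("grip",lambda h:(h[...,0]>100)&(h[...,0]<125)&(h[...,1]>120),(260,150,380,290),s["W"],s["pixels"],.083)
# module outline from top: hood edge/hinge lines, points with z~.12 and white
W=np.load("top0.npz")["W"]
m=np.zeros((480,640),bool);m[165:300,180:320]=1
q=W[m];t=q[np.abs(q[:,2]-.123)<.006]
print("hood top",len(t),t.min(0),t.max(0),cv2.minAreaRect((t[:,:2]*1000).astype(np.float32)))
t=q[(q[:,2]>.14)]; print("plates",len(t),t.mean(0))
lo=t[t[:,1]<.15];hi=t[t[:,1]>.15]; print(lo.mean(0).round(3),hi.mean(0).round(3),len(lo),len(hi))
E
```

```text
clock: 6.45
tool_pos: [0.4873, -0.1608, 0.0695]
eef_rot: [0.991, -0.136, 0.005, 0.003]
contact_force: [7.0, -10.1, -6.7]
opening: 0.41
clock: 6.75
tool_pos: [0.4873, -0.1608, 0.0695]
eef_rot: [0.991, -0.136, 0.005, 0.003]
contact_force: [6.8, -9.1, -7.2]
opening: 0.402
clock: 7.25
tool_pos: [0.5176, -0.1692, 0.0693]
eef_rot: [0.991, -0.136, -0.0, 0.002]
contact_force: [-0.2, -5.3, 2.9]
opening: 0.404
clock: 7.75
tool_pos: [0.5182, -0.1659, 0.0689]
eef_rot: [0.991, -0.134, 0.0, -0.0]
contact_force: [-0.6, -0.1, 0.3]
opening: 0.68
clock: 8.25
tool_pos: [0.5179, -0.1662, 0.1603]
eef_rot: [0.991, -0.134, 0.0, 0.0]
contact_force: [-0.1, -0.2, -0.1]
opening: 0.678
clock: 8.75
tool_pos: [0.5176, -0.166, 0.2134]
eef_rot: [0.991, -0.134, -0.0, -0.0]
contact_force: [0.5, 0.8, -0.2]
opening: 0.677
grip 987 0.0862 ((516.9683837890625, -167.2577667236328), (34.359134674072266, 13.888588905334473), 74.53076934814453)
hood top 9975 [0.44055452 0.01875062 0.11700249] [0.72413487 0.30541194 0.12899792] ((570.2794189453125, 173.3669891357422), (262.8252258300781, 263.2962646484375), 77.77635955810547)
plates 502 [0.65908904 0.20952982 0.17599184]
[0.621 0.029 0.182] [0.675 0.283 0.173] 145 357
```

The pump grip is back exactly at its starting position (517.0, -167.3). Now over the red handle.

```bash
python3 -m inch '[[-0.17,1,0.1,0.04,60],[-0.17,1,0.1,0.04,60],[-0.17,1,0,0.04,60],[-0.17,1,0,0.04,60],[-0.17,1,0,0.04,60]]' >/dev/null
python3 -m inch '[[-0.17,1,0,0.04,60],[-0.17,1,0,0.04,60],[-0.17,1,0,0.04,60],[-0.17,1,0,0.04,60],[-0.17,1,0,0.04,60]]' >/dev/null
python3 -m inch '[[-0.17,1,0,0.04,60],[-0.17,1,0,0.04,60],[-0.17,1,0,0.04,60],[-0.17,1,0,0,60],[-0.12,0.5,0,0,60]]' >/dev/null
python3 -m inch '[[0,0,0,0,60],[0,0,0,0,60],[0,0,0,0,60]]'
python3 - <<'E'
from h import *
s=snap("wrist");save(s,"w5");W=s["W"]
h=cv2.cvtColor(s["pixels"],cv2.COLOR_RGB2HSV).astype(int)
m=((h[...,0]<8)|(h[...,0]>172))&(h[...,1]>140)&(np.abs(W[...,2]-.115)<.012)
q=W[m];zt=np.percentile(q[:,2],95);t=q[q[:,2]>zt-.008]
print(len(t),zt,cv2.minAreaRect((t[:,:2]*1000).astype(np.float32)))
v,u=np.nonzero(m);print(u.min(),u.max(),v.min(),v.max())
E
```

```text
clock: 10.6
tool_pos: [0.4558, 0.1944, 0.2187]
eef_rot: [0.994, -0.109, -0.0, 0.001]
contact_force: [0.3, 0.1, -0.0]
opening: 0.676
1654 0.12176319171516267 ((454.66961669921875, 197.52587890625), (29.22361183166504, 23.538393020629883), 77.94331359863281)
289 336 221 259
```

View pics/w5.png

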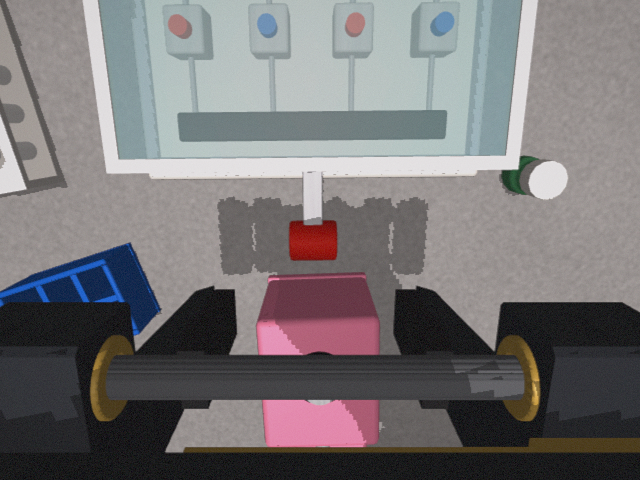

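The handle is at (313,240), square and centred between the fingers, with the pink pump behind and below the gripper. Wrist depth gives (0.4547, 0.1975), top 0.1218, which fits the 0.121 expected. Descend and grip.

```bash
python3 -m inch '[[-0.04,0.12,-0.7,0.07,60],[0,0,-0.9,0,60],[0,0,-0.9,0,60],[0,0,-0.8,0,60],[0,0,-0.6,0,60]]'
python3 -m inch '[[0,0,-0.5,0,60],[0,0,0,0,60],[0,0,0,0,60],[0,0,0,0,60],[0,0,0,0,60]]'
python3 -m inch '[[0,0,0,0,20],[0,0,0,0,20],[0,0,0,0,20],[0,0,0,0,20],[0,0,0,0,20]]' 40
python3 -m inch '[[0,0,0,0,20],[0,0,0,0,20],[0,0,0,0,20],[0,0,0,0,20],[0,0,0,0,20]]'
```

```text
clock: 11.15
tool_pos: [0.4547, 0.1979, 0.1204]
eef_rot: [0.995, -0.105, -0.0, 0.001]
contact_force: [0.1, -0.2, 0.5]
opening: 0.682
clock: 11.65
tool_pos: [0.4551, 0.1993, 0.1097]
eef_rot: [0.995, -0.104, 0.001, -0.0]
contact_force: [-0.6, -0.2, 0.9]
opening: 0.677
clock: 12.15
tool_pos: [0.4539, 0.196, 0.109]
eef_rot: [0.994, -0.105, -0.001, 0.002]
contact_force: [-1.0, -6.2, 3.9]
opening: 0.333
clock: 12.65
tool_pos: [0.4539, 0.196, 0.109]
eef_rot: [0.994, -0.105, -0.001, 0.002]
contact_force: [-0.5, -5.7, 3.9]
opening: 0.336
```

```bash
python3 -m inch '[[0.01,-0.04,0.385,0,20],[0.01,-0.04,0.385,0,20],[0.01,0,0.385,0,20],[0.02,0,0.385,0,20],[0,0,0,0,20]]'
python3 -m inch '[[0.07,-0.015,0.38,0,20],[0.07,-0.015,0.38,0,20],[0.07,-0.015,0.38,0,20],[0.07,-0.015,0.38,0,20],[0,0,0,0,20]]'
python3 -m inch '[[0.13,-0.03,0.36,0,20],[0.13,-0.03,0.36,0,20],[0.13,-0.03,0.36,0,20],[0.13,-0.03,0.36,0,20],[0,0,0,0,20]]'
```

```text
clock: 13.15
tool_pos: [0.4564, 0.1955, 0.1489]
eef_rot: [0.995, -0.105, 0.001, 0.001]
contact_force: [1.9, -6.8, -4.2]
opening: 0.33
clock: 13.65
tool_pos: [0.4646, 0.1938, 0.187]
eef_rot: [0.994, -0.105, 0.002, 0.001]
contact_force: [4.5, -7.2, -5.0]
opening: 0.331
clock: 14.15
tool_pos: [0.4783, 0.1909, 0.223]
eef_rot: [0.994, -0.105, 0.003, 0.0]
contact_force: [4.8, -5.4, -7.2]
opening: 0.33
```

```bash
python3 -m inch '[[0.19,-0.04,0.34,0,20],[0.19,-0.04,0.34,0,20],[0.19,-0.04,0.34,0,20],[0.19,-0.04,0.34,0,20],[0,0,0,0,20]]'
python3 -m inch '[[0.24,-0.05,0.3,0,20],[0.24,-0.05,0.3,0,20],[0.24,-0.05,0.3,0,20],[0.24,-0.05,0.28,0,20],[0,0,0,0,20]]'
python3 -m inch '[[0,0,0,0,20],[0,0,0,0,20],[0,0,0,0,20]]'
python3 - <<'E'
from h import *
s=snap("scene");t=snap("top")
np.savez("end.npz",Ws=s["W"],ps=s["pixels"],Wt=t["W"],pt=t["pixels"])
a=cv2.resize(s["pixels"][120:330,310:500],None,fx=2.1,fy=2.1);b=cv2.resize(t["pixels"][140:320,160:330],(a.shape[1],a.shape[0]))
cv2.imwrite("pics/e1.png",np.hstack([a,b])[:,:,::-1])
print(r.get_state()["qd"].round(4))
E
```

```text
clock: 14.65
tool_pos: [0.4973, 0.1868, 0.2567]
eef_rot: [0.995, -0.105, 0.003, 0.001]
contact_force: [5.4, -4.8, -8.6]
opening: 0.332
clock: 15.15
tool_pos: [0.5203, 0.182, 0.2857]
eef_rot: [0.995, -0.104, 0.001, 0.001]
contact_force: [3.9, -3.8, -8.4]
opening: 0.335
clock: 15.45
tool_pos: [0.5194, 0.1822, 0.2848]
eef_rot: [0.995, -0.104, 0.001, 0.001]
contact_force: [4.9, -4.5, -8.7]
opening: 0.336
[-0.0011 -0.0014 -0.0004  0.0025 -0.0009 -0.0011 -0.0014]
```

View pics/e1.png

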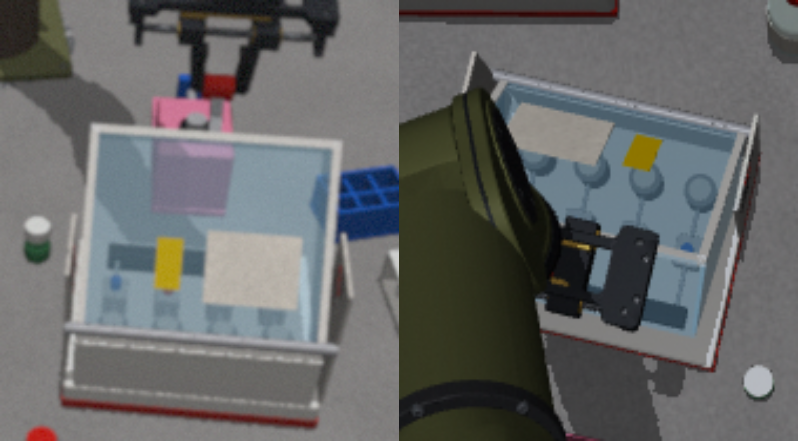

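The hood is up, with the red handle between the fingers (crop (220,85)), nothing else touches it, and the vial stands. TCP geometry gives about 45.4°. I'll check that from depth: the front top edge's height, plus whether the bystanders and grip have moved.

```bash
python3 - <<'E'
from h import *
d=np.load("end.npz");W=d["Ws"];p=d["ps"].astype(int);z0=np.load("scene0.npz")
h=cv2.cvtColor(d["ps"],cv2.COLOR_RGB2HSV).astype(int)
a=np.radians(-12.2);e=np.array([np.cos(a),np.sin(a)]);hin=np.array([.4547,.1973])+.245*e
m=np.zeros((480,640),bool);m[176:290,345:480]=1;m&=(h[...,1]<60)&(h[...,2]>140)
q=W[m];q=q[np.isfinite(q[:,2])];f=(hin-q[:,:2])@e;z=q[:,2]-.12
k=(z>.02)&(f>.01)&(np.abs(z/np.maximum(f,1e-3)-1)<.35);print(k.sum(),"hood slope deg",np.degrees(np.arctan(np.polyfit(f[k],z[k],1)))[0],"median",np.degrees(np.median(np.arctan2(z[k],f[k]))))
m=((h[...,0]<8)|(h[...,0]>172))&(h[...,1]>140);m[:140]=0;m[172:]=0;m[:,:395]=0;m[:,430:]=0
print("handle",np.nanmedian(W[m],0),m.sum())
# changes away from module between start and end
diff=np.abs(p-z0["p"].astype(int)).max(-1)>50
n,_,st,c=cv2.connectedComponentsWithStats(diff.astype(np.uint8))
for i in range(1,n):
    if st[i,4]>15: print(st[i])
b=(h[...,0]>100)&(h[...,0]<125)&(h[...,1]>120)&(h[...,2]>40);b0=b.copy()*0
b0[236:260,238:264]=b[236:260,238:264];g=W[b0>0];g=g[g[:,2]>.076];print("grip",cv2.minAreaRect((g[:,:2]*1000).astype(np.float32)))
s=r.get_state();print(s["clock"],s["contact_force"])
E
```

```text
7172 hood slope deg 44.33007169929798 median 44.456427690471905
handle [0.52476585 0.18043848 0.29089147] 159
[   4    0   93  123 3424]
[252   0  36  23 322]
[315   0  23  18 202]
[ 352    0  124  281 8768]
[  7  76  13  20 164]
[267 136   5   6  17]
[133 143  60  30 880]
[355 211  69   7 154]
[425 217  37  61 205]
[408 230  46  30 679]
[384 233  13  24 186]
[405 244   3   9  24]
[382 254  12  10  76]
[406 264  42   8 154]
grip ((519.2083129882812, -168.6560516357422), (34.666072845458984, 15.122591972351074), 78.24378967285156)
15.55 [ 4.74801221 -4.21852516 -9.11053561]
```

```bash
python3 -m inch '[[0,0,0,0,20],[0,0,0,0,20],[0,0,0,0,20],[0,0,0,0,20],[0,0,0,0,20]]' && python3 -c "
from plant import r
print(r.finish_job())"
```

```text
clock: 16.05
tool_pos: [0.5195, 0.1822, 0.2848]
eef_rot: [0.995, -0.104, 0.001, 0.001]
contact_force: [4.3, -4.7, -8.7]
opening: 0.335
the job is handed in; nothing more can be done
None
```

The job is handed in at 16 s, with the gripper still holding the hood at 45°. No verdict was reported.

- **Pump:** I drew the grey pump's blue grip until the red ring was just out of the collar and held it there for about 1.4 s. I then guided it home and released it. The wrist camera put it back within 0.1 mm of where it started.
- **Hood:** I pinched the red handle on its flat ends and lifted it along its arc.
    - **Angle:** tool-position geometry gives about 45.4°, and depth on the hood gives about 44.4°. They differ by 1°, and both are well inside the 5° tolerance.
    - **Holding:** the arm was still, and the measured wrist force of about 11 N includes some sideways strain as well as the hood's weight.
- **Bystanders:** comparing scene pictures from start and end, only the arm, its shadow and the hood changed. I did not measure each bystander's position separately.

One check disagreed: the first pull reached only about 24 mm. The ring check showed this, so I pulled 6 mm further before the hold.

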